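Set up the banding wheel: centre the vase, set coarse speed only

TASK

Set up the banding wheel for the plain white vase that stands off-centre on it: slide the vase across the metal wheel head, without lifting or tipping it, until it stands in the middle, and turn only the black outer coarse-speed ring of the double control until its lever points straight at the red marker on the dial's rim. The small fine-speed knob in the middle is already trimmed: it must stay as it is set, and so must the red marker; leave the other things on the table alone.

Things in the scene. Friction and masses are not known exactly. Their poses are not given: they have to be found in the camera images.
- wheel_unit: motorised banding wheel: ivory housing 270 mm deep (its x), 500 mm long (its y) and 70 mm high, fixed to the table, with a turning metal wheel head towards one end (its +y) and a light control panel with the double dial towards the other (-y). Origin under the middle of the housing, on the table; z up; x points away from the operator's side. Stands at any yaw within about 0.3 rad
- wheel_centre (a point): centre of the wheel head's flat top, 128 mm above the table and 115 mm from the housing's origin along its +y; the grey metal head is a disc of 220 mm diameter, 16 mm thick, with dark circular grooves around its centre; it overhangs the housing's top with a gap of 46 mm at its edge; it is held by its drive and turns only when forced (0.4 N m)
- vase: the plain white bisque vase on the wheel head, round, 82 mm high; foot 72 mm across, belly 92 mm across at 37 mm above the foot, neck 44 mm, rim 54 mm across; about 0.3 to 0.6 kg. Origin at the centre of its underside, z up its axis. It stands 20 to 65 mm off the wheel's centre, towards the end of the housing away from the dial; it slides when pushed at the belly or lower and tips when pushed high up
- dial_centre (a point): axis of the double control, on the flat panel (70 mm above the table). Axes as wheel_unit. Around it, concentric: the black coarse ring (72 mm across at its foot, 64 mm at its top, which is 16 mm above the panel), the silver fine knob on top of that (31 mm across, from 16.5 to 36.5 mm above the panel), and the dial's dark steel rim (182 mm across, 5 mm high, 5 mm thick). The panel between ring and rim is flat and free
- lever_tip (a point): outer end of the coarse ring's finger lever, 68 mm from the ring's axis, at half the lever's height (11.5 mm above the panel). The lever is a black bar 10 mm wide, standing out of the ring from radius 36 to 68 mm, its underside 6 and its top 17 mm above the panel, with a white line on top. x points outward along the lever, z up
- coarse_ring (a joint): angle of the coarse ring, rad: grows clockwise seen from above, 0 to 4.71 between its stops; at 0 the lever points between the operator's side (-x of the housing) and +y, 135 degrees from the housing's +x; the middle of the range points along +x. Stays where it is left; takes about 0.08 N m (about 1.5 N at the lever)
- fine_pointer (a point): outer end of the black line on top of the fine knob, 13 mm from the axis, 36.5 mm above the panel. The fine knob turns very easily (0.5 N at its edge) about the same axis as the ring but independently of it, and stays where it is left
- marker_nose (a point): inner end of the red marker clip, 76 mm from the dial's axis, 11.5 mm above the panel; the clip is 9 mm wide, straddles the dial's rim from radius 83 to 95 mm and is 12 mm high; it is stiff on the rim (0.5 N m). x points outward. The lever points at it when both lie at the same angle about the dial's axis
- speed_marker (a joint): angle of the red marker, rad, measured like coarse_ring: the lever points at the marker when the two values are equal. At the start it is 0.6 to 3.5 rad clockwise of the lever
- sample_vase: finished vase with blue bands, same shape and size as the plain one, on the table behind the wheel; bystander, origin under its centre
- jar_blue: closed blue colour jar with white cap, 54 mm across, 65 mm high, on the table behind the wheel; bystander, origin under its centre
- jar_brown: closed brown colour jar with white cap, 54 mm across, 65 mm high, on the table behind the wheel; bystander, origin under its centre
- brush: flat brush with wooden handle lying on the table beyond the wheel's end of the housing, 175 mm long, 12 mm high; bystander, origin near its middle on the table
- pencil: green pencil lying along x on the housing's top, between the wheel head and the control panel, 170 mm long, 8 mm thick; bystander, origin under its middle
- test_tile: white tile with four colour spots, 100 x 100 x 9 mm, on the table beyond the dial's end of the housing; bystander, origin under its centre
- mug: dark blue mug, 74 mm across, 85 mm high, on the table beyond the wheel's end of the housing; bystander, origin under its centre
Not all that is in view belongs to the job. What is shaped like the vase but orange is not meant.

How it is judged (in metres and radians):
At the end, for the whole second after the job is handed in: the vase stands upright and still, its axis within 6 mm of the wheel head's centre; the lever is still and points at the red marker to within 6 mm across at the marker's nose (about 4.5 degrees); the fine knob's pointer is within 2 mm (9 degrees), the marker within 4 mm, of where it was (horizontal distance between vase and wheel_centre below 0.006 m and angle between vase's own z axis and vertical below 0.06 rad and linear speed of vase below 0.01 m/s and x of marker_nose in the frame of lever_tip above 0 m and y of marker_nose in the frame of lever_tip between -0.006 and 0.006 m and velocity of joint coarse_ring between -0.02 and 0.02 rad/s and distance of fine_pointer from where it was at the start of the episode below 0.002 m and distance of marker_nose from where it was at the start of the episode below 0.004 m); the robot touches nothing.
It fails at once if the fine knob is turned (its pointer moves more than 2 mm) (distance of fine_pointer from where it was at the start of the episode above 0.002 m).
It fails at once if the red marker is shifted by more than 4 mm (distance of marker_nose from where it was at the start of the episode above 0.004 m).
It fails at once if the vase is lifted more than 10 mm off the wheel head or falls from it (z of vase in the frame of wheel_centre above 0.01 m or z of vase in the frame of wheel_centre below -0.01 m).
It fails at once if the vase tips by more than 0.2 rad (angle between vase's own z axis and vertical above 0.2 rad).
It fails at once if another thing on the table is moved by more than 25 mm (distance of any of sample_vase, jar_blue, jar_brown, brush, pencil, test_tile, mug from where it was at the start of the episode above 0.025 m).
It also fails if it takes over 64 s, if anything falls off the work surface, if the arm or the gripper's body presses on something with over 40 N, if the wrist force passes 120 N, or if a joint passes its speed limit or range.

ROBOT

A 6-joint arm with a two-finger parallel gripper is mounted at the origin on the work surface. World frame = base frame: x ahead of the robot, y to its left, z up, the work surface at z = 0. Lengths are in m, angles in degrees, forces in N, time in s.
With the tool pointing down it reaches from about 0.325 to 0.9 m from the base axis. Payload 3.5 kg.
Tool frame: the origin (TCP) lies midway between the tips of the shut fingers; the grasp point (between the pads) lies 19 mm behind it; z points along the fingers, y is the direction in which the jaws open and shut (so a half turn about z gives the same grasp; the last joint's range is limited). The gripper opens to 85 mm and grips with 20 to 120 N. Pads are 22 mm wide; open, the fingers measure 114 mm over their backs; the gripper's body (76 mm by 85 mm) begins 54 mm behind the grasp point. The pads swing forward as they close: fully open they stand 13 mm farther back than shut.
Start: joints at [-78.404, 15.837, -1.513, 72.651, 0, 84.076], TCP at [0.188, -0.596, 0.231] pointing down, gripper open.
Joint ranges: [-178.77, 178.77], [-48.84, 107.48], [-61.69, 71.31], [-111.58, 123.2], [-90, 87.43], [-180, 180]. Speed limits (degrees/s): [147.25, 147.25, 180, 180, 180, 180].

INTERFACE

Orientations are given as [roll, pitch, yaw] about the fixed x, y, z axes, in that order (R = Rz(yaw) Ry(pitch) Rx(roll)).
In Python, from cell import bot gives the robot as it stands.
- The arm moves only by the tool jog_arm, never from a script. Its argument "increments" is text: rows parted by semicolons, each of 7 numbers parted by spaces: the opening, from 0 (shut) to 1 (fully open), then the shift along the tool's x, y, z in cm, then the turn, a rotation vector about the tool's x, y, z in degrees. A call has 1 to 8 rows; each row is the pose to reach, as a shift and turn from the pose commanded when the call began, along the tool's axes at that moment; what a row does not reach only later rows make up. A row lasts 1/10 s, in which the tool goes at most 50 mm and 8.59 degrees, less where a joint would pass 70% of its speed; a pose out of reach is approached as far as the arm can. A call with a gripper value outside its range is refused whole. The fingers move at their own pace and stop on an object; the grip force is fixed at half the most. Time passes only in rows, so rows that repeat a pose let the fingers close. It gives the time, the measured TCP pose, the force and the opening at its end, in the units of the state.
- bot.read_state(): the state, without advancing time (a new reading comes with each control period).
- bot.grab_frame(name): name is "side" or "top"; returns a dict with "img" (420x560x3 uint8, blue, green, red), "fx", "fy", "cx", "cy" (pixels), "world_from_camera" (4x4, takes a point from camera to world coordinates). Camera axes: x right, y down, z forward; pixel columns grow to the right and rows downward; lengths in m; the calibration is good to about 2 mm. A picture is of the moment at which its call begins. There is no depth.
- bot.finish_job(): hands the job in, once; it reports no verdict.
The state is a dict: "t": time; "qpos": joint angles; "dq": joint speeds; "joint_torque": joint torques, N m; "ee_pos": TCP position; "tool_rot": TCP orientation; "wrist_force": force on the tool from outside, world axes, zero at the start; "wrist_torque": the same for the moment, N m; "gripper_width": opening from 0.0 (shut) to 1.0 (fully open).
Only numpy, scipy, OpenCV 4.12 (cv2) and the standard library are available. Lean on these libraries where they do the work, as an engineer would, in place of code of your own. Each camera call takes 0.05 s, during which the arm holds its last target.

## Working session

There is one attempt and no reset: what is moved stays moved. The work goes in short steps, Python scripts to look and compute and a tool call to move; the robot and the scene stay as the last step left them, time stands still between calls to the robot, and variables do not carry over. Pictures are saved under pics/ and viewed, and the job is handed in when it is done.

Besides the shell and the picture viewer there is one more tool, called after ">>>" in YAML: its name, and indented under it one key for each argument. jog_arm: Moves the arm, as the interface text tells. Its arguments: {"type":"object","properties":{"increments":{"type":"string"}},"required":["increments"]}

```bash
mkdir -p pics; ls
python3 - <<'E'
from cell import bot
import cv2,numpy as np
for n in("top","side"):
    f=bot.grab_frame(n); cv2.imwrite(f"pics/{n}0.png",f["img"]); print(n,f["fx"],f["fy"],f["cx"],f["cy"]); print(np.round(f["world_from_camera"],4).tolist())
    np.savez(f"{n}0.npz",**f)
print(bot.read_state())
E
```

```text
pics
top 428.51931530823305 428.51931530823305 289.8062102271372 203.53143211402528
[[-0.0291, -0.9819, 0.1871, 0.371], [-0.9993, 0.0238, -0.0304, 0.061], [0.0254, -0.1878, -0.9819, 1.0573], [0.0, 0.0, 0.0, 1.0]]
side 406.1643632167347 406.1643632167347 281.70185511608645 215.51381227350723
[[0.9326, -0.2881, 0.2173, 0.3472], [-0.3607, -0.7281, 0.5829, -0.4643], [-0.0097, -0.622, -0.7829, 0.781], [0.0, 0.0, 0.0, 1.0]]
{'t': 0.1, 'qpos': array([-7.84029661e+01,  1.58748334e+01, -1.58912077e+00,  7.26499818e+01,
       -2.36963926e-03,  8.40762405e+01]), 'dq': array([ 0.02536539, -0.10694904,  0.22420146,  0.01326932, -0.12067126,
        0.05698757]), 'joint_torque': array([ 5.02029616e-05, -4.46709216e+01,  2.96128285e+01,  8.51320568e-03,
       -7.47257172e-05, -3.59309382e-06]), 'ee_pos': array([ 0.18800254, -0.59532556,  0.2302685 ]), 'tool_rot': array([-1.79886428e+02, -9.40176589e-03,  1.75207865e+01]), 'wrist_force': array([ 0.17074272,  0.66299143, -0.58313899]), 'wrist_torque': array([-0.00128256,  0.02874685,  0.01543425]), 'gripper_width': 0.9963113942479119}
```

View pics/top0.png

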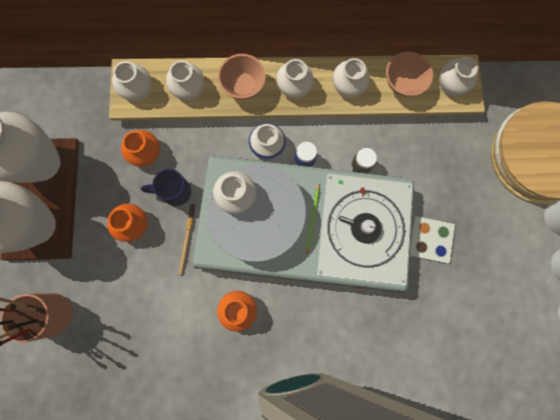

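View pics/side0.png

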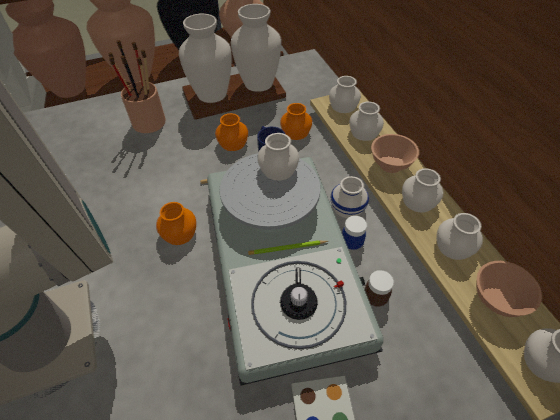

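Run:
```python
import cv2,numpy as np
a=cv2.imread("pics/top0.png"); b=cv2.imread("pics/side0.png")
A=cv2.resize(a[165:290,310:420],None,fx=5,fy=4.8*5/4.8,interpolation=cv2.INTER_CUBIC)
B=cv2.resize(a[150:270,195:315],None,fx=5,fy=5,interpolation=cv2.INTER_CUBIC)
C=cv2.resize(b[245:365,230:370],None,fx=5,fy=5,interpolation=cv2.INTER_CUBIC)
D=cv2.resize(b[120:240,205:345],None,fx=5,fy=5,interpolation=cv2.INTER_CUBIC)
for n,i in zip("ABCD",(A,B,C,D)): cv2.imwrite(f"pics/crop{n}.png",i[:600,:800])
```

```text
(no output)
```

View pics/cropA.png

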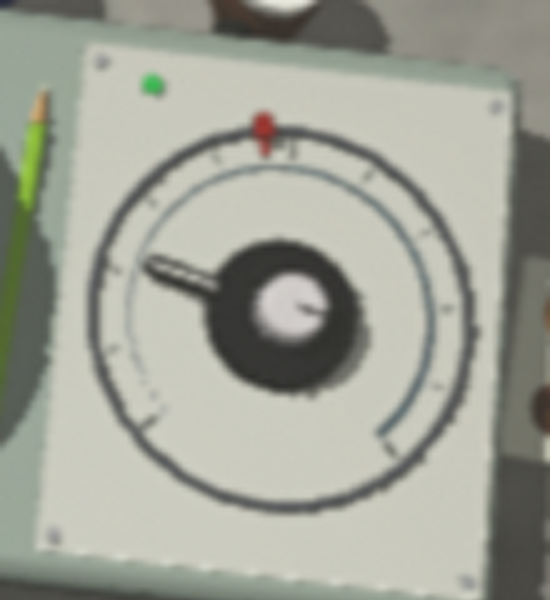

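View pics/cropB.png

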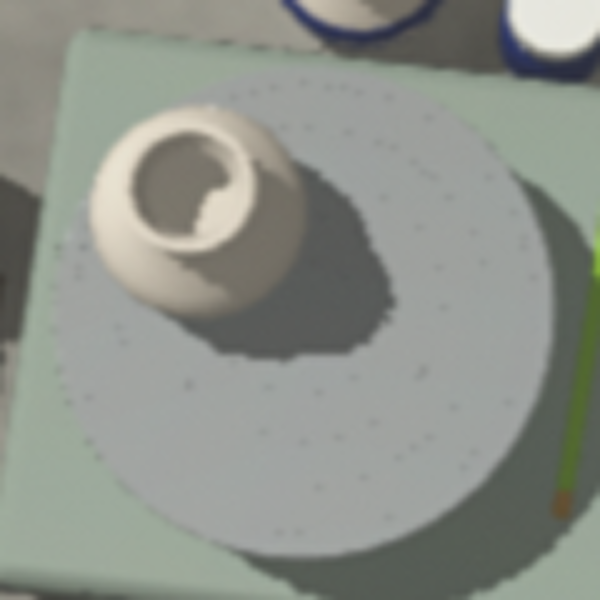

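View pics/cropC.png

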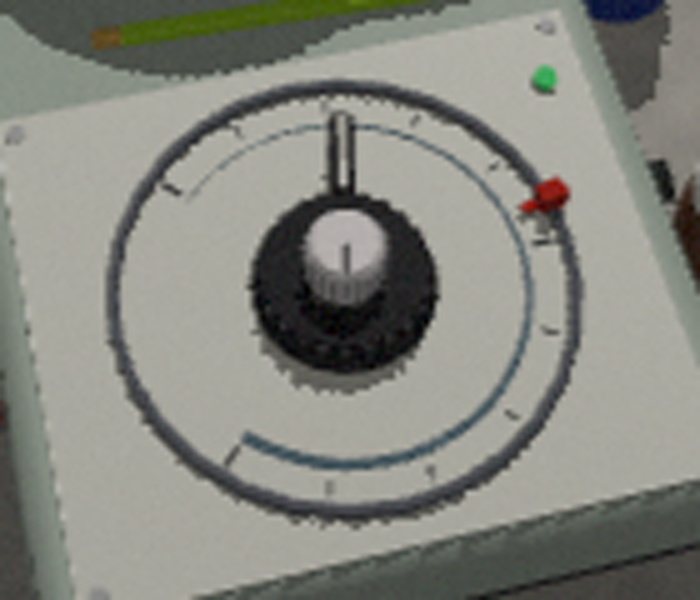

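View pics/cropD.png

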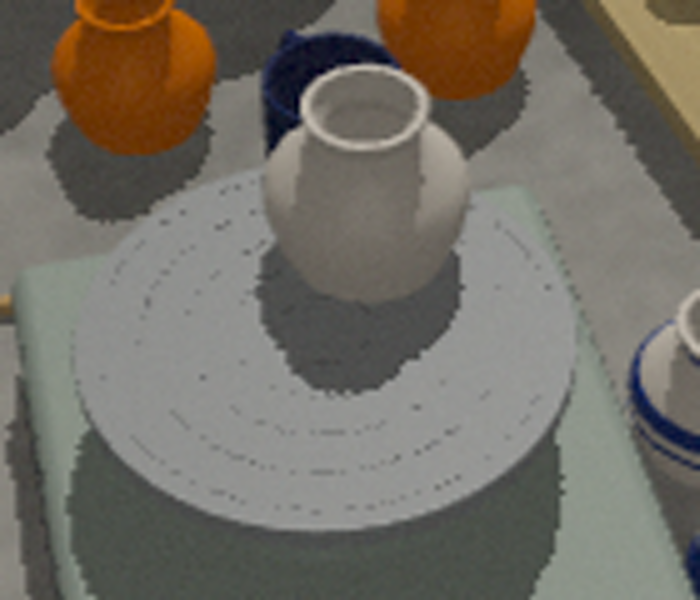

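```bash
cat > h.py <<'E'
import numpy as np,cv2
from scipy.optimize import least_squares
def load(n):
    return dict(np.load(n+".npz"))
def ray(f,uv,z):
    uv=np.atleast_2d(uv).astype(float); T=f["world_from_camera"]
    d=np.c_[(uv[:,0]-f["cx"])/f["fx"],(uv[:,1]-f["cy"])/f["fy"],np.ones(len(uv))]@T[:3,:3].T
    o=T[:3,3]; return (o+d*((z-o[2])/d[:,2])[:,None])[:,:2]
def proj(f,P):
    T=f["world_from_camera"]; c=(np.atleast_2d(P)-T[:3,3])@T[:3,:3]
    return np.c_[c[:,0]/c[:,2]*f["fx"]+f["cx"],c[:,1]/c[:,2]*f["fy"]+f["cy"]]
def un(p,o,s=5): return (np.atleast_2d(p)+.5)/s-.5+np.array(o)
def circ(P):
    r=least_squares(lambda q:np.hypot(*(P-q[:2]).T)-q[2],[*P.mean(0),.1]); return r.x,np.abs(r.fun).max()
# vase profile
VZ=np.array([0,.01,.02,.037,.05,.06,.068,.075,.082]);VR=np.array([36,40.5,43.5,46,43,35,24,23,27])/1000
def vase_sil(f,x,y,z0,shape=(420,560),s=4):
    m=np.zeros((shape[0]*s,shape[1]*s),np.uint8);t=np.linspace(0,2*np.pi,60)
    for z in np.linspace(0,.082,25):
        r=np.interp(z,VZ,VR);P=proj(f,np.c_[x+r*np.cos(t),y+r*np.sin(t),0*t+z0+z])
        cv2.fillConvexPoly(m,np.round((P+.5)*s-.5).astype(np.int32),255)
    return m
E
python3 - <<'E'
from h import *
T=load("top0");S=load("side0")
oA,oB,oC,oD=(310,165),(195,150),(230,245),(205,120)
print("wheel top",circ(ray(T,un([(553,305),(305,556),(52,300),(525,185),(490,470),(400,545),(120,480),(200,535),(430,100)],oB),.128)))
print("wheel side",circ(ray(S,un([(73,345),(575,330),(310,530),(120,450),(200,505),(450,505),(530,445),(250,170),(130,240)],oD),.128)))
print("rim top",circ(ray(T,un([(88,320),(476,325),(290,127),(285,514),(150,185),(410,175),(130,440),(425,455)],oA),.075)))
print("rim side",circ(ray(S,un([(108,290),(580,280),(340,80),(350,522),(165,175),(500,140),(180,455),(530,430)],oC),.075)))
rt=ray(T,un([(195,190)],oB),.21);rs=ray(S,un([(365,108)],oD),.21);print("vase rim",rt,rs)
print("lever tip",ray(T,un([(150,265)],oA),.087),ray(S,un([(341,115)],oC),.087))
print("marker nose",ray(T,un([(266,155)],oA),.0815),ray(S,un([(520,207)],oC),.0815))
print("marker mid",ray(T,un([(263,127)],oA),.082),ray(S,un([(550,192)],oC),.082))
E
```

```text
wheel top (array([0.53365159, 0.10795057, 0.10991775]), np.float64(0.0026949457764042506))
wheel side (array([0.53434901, 0.10852308, 0.10841059]), np.float64(0.0018553059539673927))
rim top (array([ 0.49557759, -0.14525646,  0.09030917]), np.float64(0.0029950179895902734))
rim side (array([ 0.49770151, -0.14574289,  0.08917725]), np.float64(0.004100334858623794))
vase rim [[0.56799741 0.14739865]] [[0.5696133  0.15005057]]
lever tip [[ 0.52021501 -0.08256808]] [[ 0.52193941 -0.08212052]]
marker nose [[ 0.57167809 -0.14043601]] [[ 0.5718121 -0.1424223]]
marker mid [[ 0.58499535 -0.13974238]] [[ 0.58530169 -0.14100157]]
```

```bash
cat > go.py <<'E'
import sys,numpy as np
# usage: go.py x y z yaw  (from current measured pose) 
from cell import bot
s=bot.read_state(); p=s["ee_pos"]; r=s["tool_rot"]
from scipy.spatial.transform import Rotation as R
R0=R.from_euler("xyz",[180,0,r[2]],degrees=True)
if len(sys.argv)>1:
    x,y,z,yaw=map(float,sys.argv[1:5])
    d=R0.inv().apply(np.array([x,y,z])-p)*100
    w=-((yaw-r[2]+180)%360-180)
    print("inc cm",np.round(d,2),"wz",round(w,2))
print("t",round(s["t"],2),"p",np.round(p,4),"rot",np.round(r,2),"F",np.round(s["wrist_force"],1),"g",round(s["gripper_width"],2),"q",np.round(s["qpos"],0))
E
python3 go.py .4911 -.0822 .231 68.7
python3 - <<'E'
from h import *
T=load("top0");S=load("side0")
# vase fit by silhouette edge: white-ish clicks on belly top view crop B outline & side crop D
oB,oD=(195,150),(205,120)
pt=un([(90,205),(205,318),(140,295),(105,255),(270,285),(305,225),(110,150),(270,135)],oB)
ps=un([(265,195),(468,195),(365,302),(300,265),(430,270),(302,105),(429,105),(365,66)],oD)
def res(q):
    o=[]
    for f,pp in((T,pt),(S,ps)):
        m=vase_sil(f,q[0],q[1],.128)
        c=max(cv2.findContours(m,cv2.RETR_EXTERNAL,cv2.CHAIN_APPROX_NONE)[0],key=len)
        o+=[cv2.pointPolygonTest(c,tuple(map(float,(p+.5)*4-.5)),True)/4 for p in pp]
    return np.array(o)
r=least_squares(res,[.569,.149],diff_step=2e-3);print(r.x,np.round(r.fun,1))
E
```

```text
inc cm [ 44.35 -39.81  -0.07] wz -51.18
t 0.1 p [ 0.188  -0.5953  0.2303] rot [-1.7989e+02 -1.0000e-02  1.7520e+01] F [ 0.2  0.7 -0.6] g 1.0 q [-78.  16.  -2.  73.  -0.  84.]
[0.57034779 0.15082921] [-0.  -0.3  0.8  1.   0.6 -0.1  0.3  0.7  0.5  0.7  0.1  1.2  1.8  0.1
  0.2  0.4]
```

>>> jog_arm:
  increments: "0 26 -24 0 0 0 -30;0 26 -24 0 0 0 -30;0 26 -24 0 0 0 -30;0 26 -24 0 0 0 -30;0 26 -24 0 0 0 -30;0 26 -24 0 0 0 -30;0 26 -24 0 0 0 -30;0 26 -24 0 0 0 -30"

```text
t: 0.9
ee_pos: [0.365, -0.2838, 0.2308]
tool_rot: [-179.9, -0.1, 47.9]
wrist_force: [0.0, -0.4, 0.1]
gripper_width: 0.0
```

```bash
python3 go.py .4911 -.0822 .18 68.7
```

```text
inc cm [23.42 -4.16  5.08] wz -20.81
t 0.9 p [ 0.365  -0.2838  0.2308] rot [-1.7988e+02 -1.1000e-01  4.7890e+01] F [ 0.  -0.4  0.1] g 0.0 q [-46.  -1. -21.  70.   0.  86.]
```

>>> jog_arm:
  increments: "0 23.4 -4.2 5 0 0 -20.8;0 23.4 -4.2 5 0 0 -20.8;0 23.4 -4.2 5 0 0 -20.8;0 23.4 -4.2 5 0 0 -20.8;0 23.4 -4.2 5 0 0 -20.8;0 23.4 -4.2 5 0 0 -20.8;0 23.4 -4.2 5 0 0 -20.8;0 23.4 -4.2 5 0 0 -20.8"

```text
t: 1.7
ee_pos: [0.4905, -0.0888, 0.1813]
tool_rot: [-180.0, 0.0, 68.3]
wrist_force: [0.1, -0.1, 0.3]
gripper_width: -0.001
```

```bash
python3 go.py .4911 -.0822 .1 68.7
```

```text
inc cm [ 0.64 -0.19  8.13] wz -0.44
t 1.7 p [ 0.4905 -0.0888  0.1813] rot [-1.7998e+02  4.0000e-02  6.8260e+01] F [ 0.1 -0.1  0.3] g -0.0 q [-18.   5. -21.  64.  -0.  94.]
```

>>> jog_arm:
  increments: "0 0.3 -0.1 4 0 0 -0.4;0 0.6 -0.2 6 0 0 -0.4;0 0.6 -0.2 7 0 0 -0.4;0 0.6 -0.2 7 0 0 -0.4;0 0.6 -0.2 7 0 0 -0.4"

```text
t: 2.2
ee_pos: [0.4918, -0.0827, 0.1123]
tool_rot: [179.9, 0.0, 68.6]
wrist_force: [0.3, -0.4, -0.8]
gripper_width: -0.006
```

```bash
python3 go.py .4911 -.0822 .077 68.7;  python3 - <<'E'
from cell import bot
import cv2,numpy as np
for n,(x,y) in(("top",(310,165)),("side",(230,225))):
    f=bot.grab_frame(n); cv2.imwrite(f"pics/{n}1.png",cv2.resize(f["img"][y:y+120,x-10:x+140],None,fx=5,fy=5,interpolation=cv2.INTER_CUBIC))
E
```

```text
inc cm [ 0.02 -0.08  3.53] wz -0.06
t 2.2 p [ 0.4918 -0.0827  0.1123] rot [179.91   0.    68.64] F [ 0.3 -0.4 -0.8] g -0.01 q [-17.   9. -26.  55.  -0.  94.]
```

View pics/side1.png

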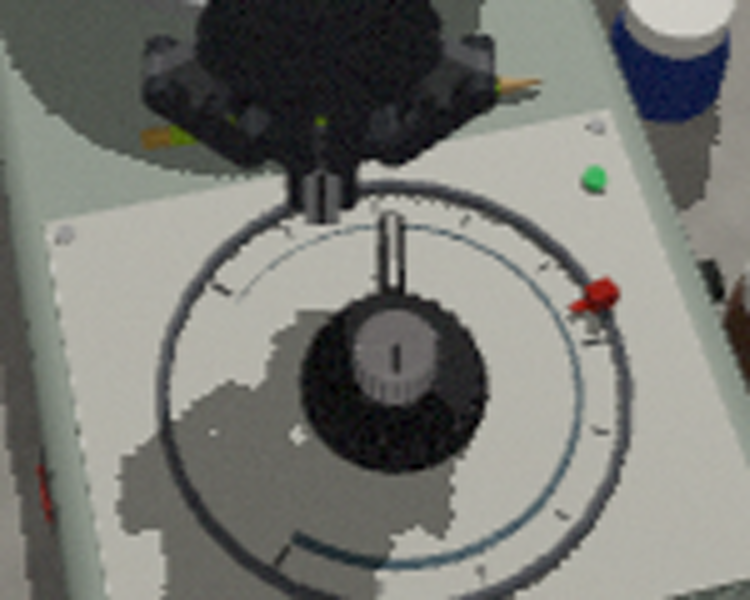

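View pics/top1.png

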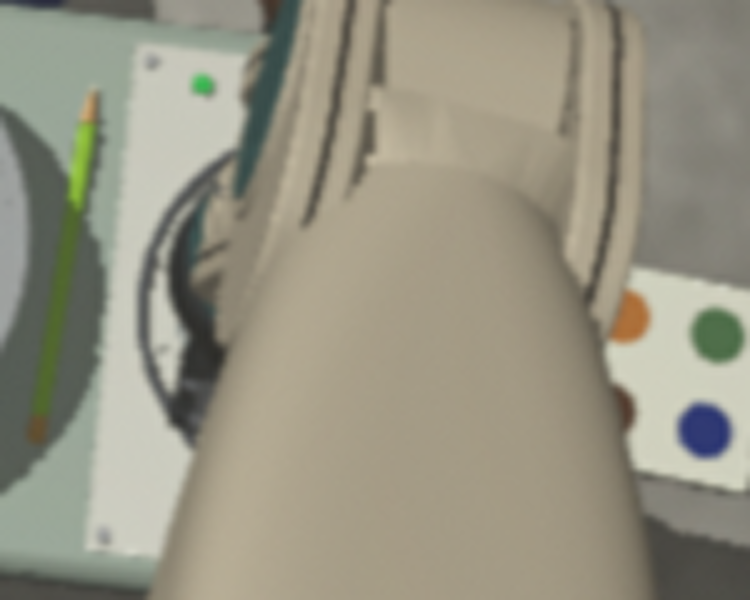

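>>> jog_arm:
  increments: "0 0 0 1.5 0 0 0;0 0 0 3 0 0 0;0 0 0 3.5 0 0 0;0 0 0 3.5 0 0 0;0 0 0 3.5 0 0 0"

```text
t: 2.8
ee_pos: [0.492, -0.0818, 0.0772]
tool_rot: [179.9, -0.0, 68.7]
wrist_force: [0.1, -0.7, 1.1]
gripper_width: 0.002
```

```bash
python3 go.py .4911 -.0822 .077 68.7;  python3 - <<'E'
from cell import bot
import cv2,numpy as np
for n,(x,y) in(("side",(230,225)),):
    f=bot.grab_frame(n); cv2.imwrite(f"pics/{n}2.png",cv2.resize(f["img"][y:y+120,x-10:x+140],None,fx=5,fy=5,interpolation=cv2.INTER_CUBIC))
E
```

```text
inc cm [-0.07 -0.07  0.02] wz 0.02
t 2.8 p [ 0.492  -0.0818  0.0772] rot [ 1.7992e+02 -1.0000e-02  6.8720e+01] F [ 0.1 -0.7  1.1] g 0.0 q [-17.  11. -28.  51.  -0.  94.]
```

View pics/side2.png

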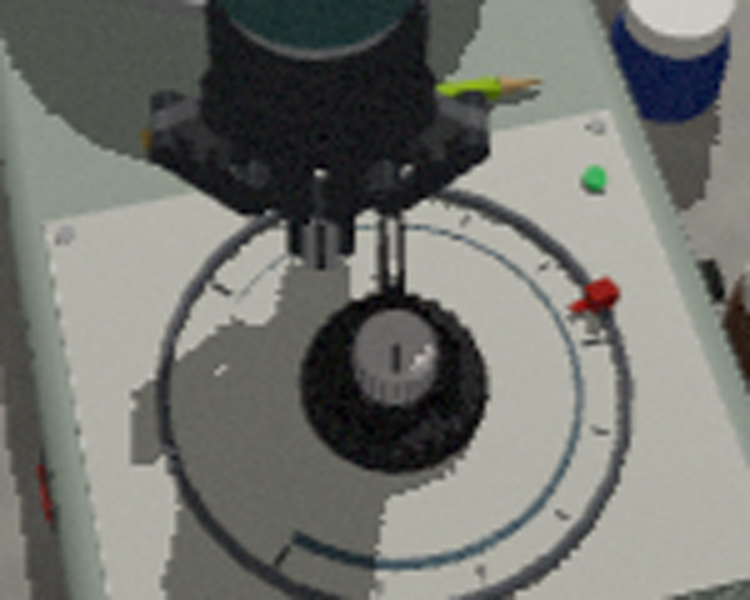

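```bash
cat > arc.py <<'E'
import sys,numpy as np
from cell import bot
C=np.array([.4966,-.1455]); 
def rows(a0,a1,n,d,rad=.0575,z=.077,dz=0):
    s=bot.read_state();p=s["ee_pos"];yaw=s["tool_rot"][2]
    c,si=np.cos(np.radians(yaw)),np.sin(np.radians(yaw))
    for k in range(1,n+1):
        a=np.radians(a0+(a1-a0)*k/n);u=np.array([np.cos(a),np.sin(a)]);nn=np.array([-u[1],u[0]])
        t=C+rad*u+d*nn-p[:2]
        print("0 %.2f %.2f %.2f 0 0 %.1f"%(100*(c*t[0]+si*t[1]),100*(si*t[0]-c*t[1]),100*(p[2]-z),yaw-np.degrees(a)),end=";")
    print()
a=list(map(float,sys.argv[1:])); rows(a[0],a[1],int(a[2]),a[3])
E
python3 arc.py 68.7 40 8 .018
```

```text
0 0.09 1.29 0.03 0 0 3.6;0 0.17 1.66 0.03 0 0 7.2;0 0.22 2.03 0.03 0 0 10.8;0 0.25 2.41 0.03 0 0 14.4;0 0.26 2.79 0.03 0 0 18.0;0 0.24 3.16 0.03 0 0 21.5;0 0.21 3.54 0.03 0 0 25.1;0 0.14 3.91 0.03 0 0 28.7;
```

>>> jog_arm:
  increments: "0 0 0.5 0 0 0 0;0 0 0.9 0 0 0 0;0 0.1 1.3 0 0 0 3.6;0 0.15 1.65 0 0 0 7.2;0 0.2 2 0 0 0 10.8;0 0.25 2.4 0 0 0 14.4;0 0.25 2.8 0 0 0 18;0 0.25 3.15 0 0 0 21.5"

```text
t: 3.65
ee_pos: [0.522, -0.0906, 0.0768]
tool_rot: [-180.0, -0.0, 47.1]
wrist_force: [-1.4, 1.6, 2.6]
gripper_width: -0.0
```

```bash
python3 arc.py 43.7 15 8 .018; python3 go.py
python3 - <<'E'
from cell import bot
import cv2,numpy as np
for n,(x,y) in(("side",(230,225)),):
    f=bot.grab_frame(n); cv2.imwrite(f"pics/{n}3.png",cv2.resize(f["img"][y:y+120,x-10:x+140],None,fx=5,fy=5,interpolation=cv2.INTER_CUBIC))
E
```

```text
0 0.17 0.79 -0.02 0 0 7.0;0 0.23 1.16 -0.02 0 0 10.6;0 0.26 1.54 -0.02 0 0 14.2;0 0.27 1.91 -0.02 0 0 17.7;0 0.26 2.29 -0.02 0 0 21.3;0 0.22 2.66 -0.02 0 0 24.9;0 0.16 3.04 -0.02 0 0 28.5;0 0.07 3.40 -0.02 0 0 32.1;
t 3.65 p [ 0.522  -0.0906  0.0768] rot [-1.7998e+02 -3.0000e-02  4.7090e+01] F [-1.4  1.6  2.6] g -0.0 q [-17.  14. -24.  52.   0. 116.]
```

View pics/side3.png

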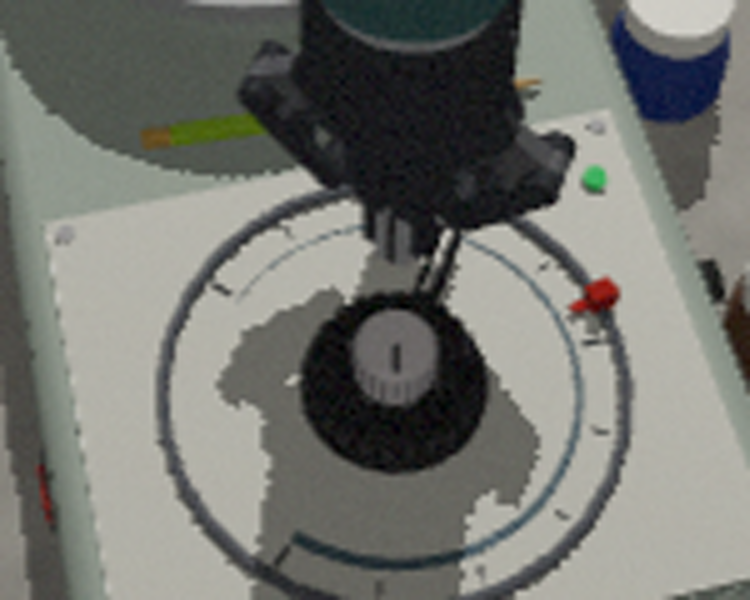

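>>> jog_arm:
  increments: "0 0.1 0.5 0 0 0 4;0 0.2 1 0 0 0 9;0 0.25 1.4 0 0 0 13;0 0.27 1.8 0 0 0 17;0 0.26 2.25 0 0 0 21;0 0.22 2.65 0 0 0 25;0 0.16 3.05 0 0 0 28.5;0 0.16 3.05 0 0 0 28.5"

```text
t: 4.5
ee_pos: [0.5454, -0.1105, 0.0765]
tool_rot: [180.0, -0.0, 18.8]
wrist_force: [-0.9, 0.4, 0.3]
gripper_width: 0.002
```

```bash
cat > snap.py <<'E'
import sys,cv2,numpy as np
from cell import bot
n,x,y,w,h,out=sys.argv[1],*map(int,sys.argv[2:6]),sys.argv[6]
f=bot.grab_frame(n);np.savez(out+".npz",**f);cv2.imwrite(f"pics/{out}.png",cv2.resize(f["img"][y:y+h,x:x+w],None,fx=5,fy=5,interpolation=cv2.INTER_CUBIC))
E
python3 arc.py 15 9 3 .018; python3 go.py;python3 snap.py side 220 225 150 120 s4
```

```text
0 0.15 0.53 -0.05 0 0 5.8;0 0.19 0.74 -0.05 0 0 7.8;0 0.22 0.94 -0.05 0 0 9.8;
t 4.5 p [ 0.5454 -0.1105  0.0765] rot [ 1.800e+02 -2.000e-02  1.876e+01] F [-0.9  0.4  0.3] g 0.0 q [-18.  16. -21.  53.   0. 143.]
```

View pics/s4.png

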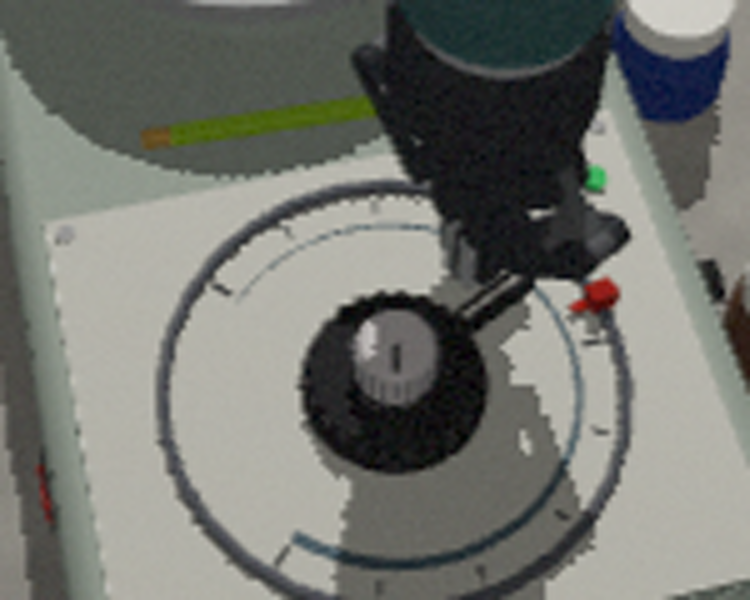

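Run:
```python
from h import *
S=load("s4");C=np.array([.4966,-.1455])
for nm,p,z in(("tip",(530,281),.087),("linein",(465,317),.087),("nose",(570,307),.0815),("clip",(601,292),.082)):
    w=ray(S,un([p],(220,225)),z)[0]-C; print(nm,np.hypot(*w),np.degrees(np.arctan2(w[1],w[0])))
S=load("side0")
for nm,p,z in(("tip",(341,113),.087),("linein",(343,190),.087)):
    w=ray(S,un([p],(230,245)),z)[0]-C; print(nm,np.hypot(*w),np.degrees(np.arctan2(w[1],w[0])))
```

```text
tip 0.0660421204622623 14.369385237492054
linein 0.0361233595408991 18.26390188575683
nose 0.07527504366376689 2.3432531298104364
clip 0.08916853388896841 2.800603809856449
tip 0.06917579833950073 68.19805176060484
linein 0.034732311041059886 67.67723185390044
```

>>> jog_arm:
  increments: "0 0.1 0.35 -0.03 0 0 3.5;0 0.17 0.7 -0.05 0 0 7;0 0.22 1.0 -0.05 0 0 10.5;0 0.22 1.0 -0.05 0 0 10.5"

```text
t: 4.95
ee_pos: [0.5504, -0.1189, 0.0767]
tool_rot: [-180.0, -0.0, 8.3]
wrist_force: [1.6, 0.9, -0.5]
gripper_width: -0.001
```

```bash
python3 go.py;python3 snap.py side 220 225 150 120 s5;python3 snap.py top 300 165 150 120 t5
```

```text
t 4.95 p [ 0.5504 -0.1189  0.0767] rot [-1.7998e+02 -1.0000e-02  8.3100e+00] F [ 1.6  0.9 -0.5] g -0.0 q [-19.  17. -20.  53.   0. 153.]
```

View pics/s5.png

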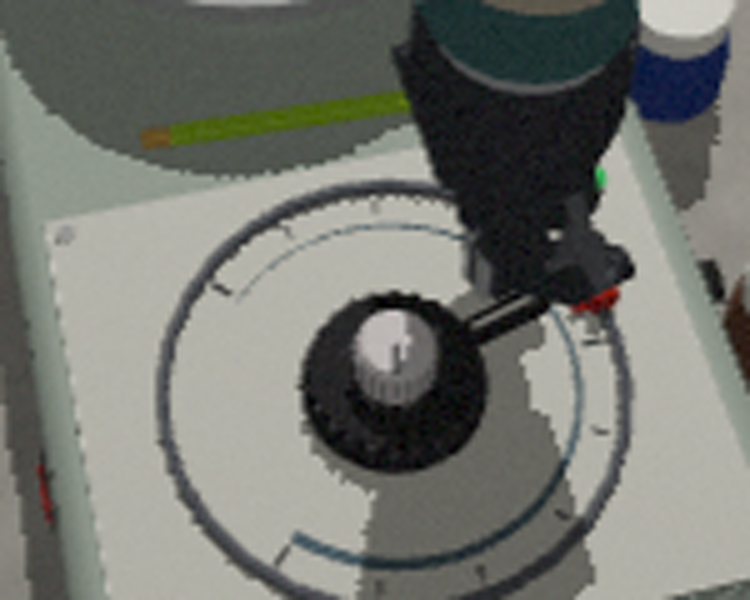

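View pics/t5.png

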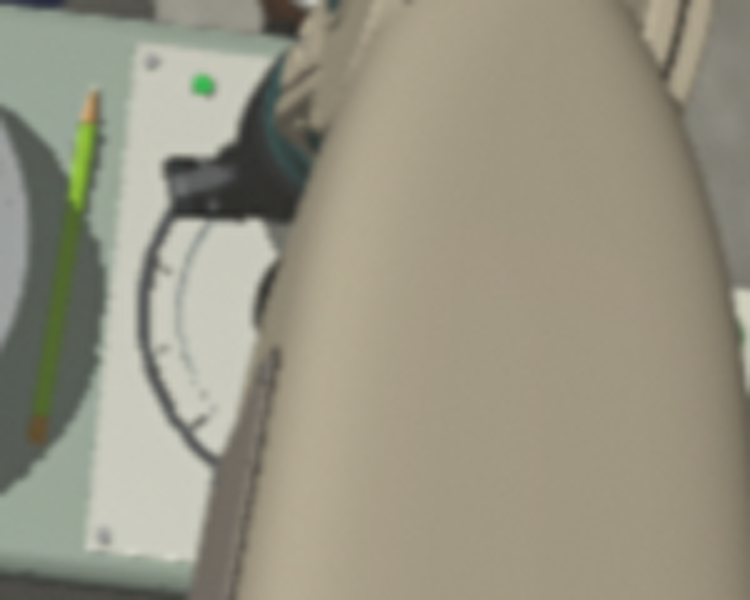

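>>> jog_arm:
  increments: "0 0 -0.6 0 0 0 0;0 0 -0.8 -3 0 0 0;0 0 -0.8 -8 0 0 0;0 0 -0.8 -13 0 0 0;0 0 -0.8 -17 0 0 0;0 0 -0.8 -17 0 0 0;0 0 -0.8 -17 0 0 0"

```text
t: 5.75
ee_pos: [0.5499, -0.1111, 0.2484]
tool_rot: [179.9, -0.2, 8.3]
wrist_force: [0.1, -0.2, -0.9]
gripper_width: -0.001
```

```bash
python3 go.py .619 .207 .25 49.4
```

```text
inc cm [ 11.41 -30.49  -0.16] wz -41.12
t 5.75 p [ 0.5499 -0.1111  0.2484] rot [ 1.799e+02 -1.700e-01  8.280e+00] F [ 0.1 -0.2 -0.9] g -0.0 q [-18.   9.  -8.  73.  -0. 154.]
```

>>> jog_arm:
  increments: "0.6 11.4 -30.5 -0.5 0 0 -41;0.6 11.4 -30.5 -0.5 0 0 -41;0.6 11.4 -30.5 -0.5 0 0 -41;0.6 11.4 -30.5 -0.5 0 0 -41;0.6 11.4 -30.5 -0.5 0 0 -41;0.6 11.4 -30.5 -0.5 0 0 -41;0.6 11.4 -30.5 -0.5 0 0 -41;0.6 11.4 -30.5 -0.5 0 0 -41"

```text
t: 6.55
ee_pos: [0.6172, 0.2105, 0.2486]
tool_rot: [-179.8, 0.2, 49.5]
wrist_force: [-1.3, -0.9, 0.0]
gripper_width: 0.599
```

>>> jog_arm:
  increments: "0.6 0 0 0 0 0 0;0.6 0 0 0 0 0 0;0.6 0 0 0 0 0 0"

```text
t: 6.85
ee_pos: [0.6179, 0.2057, 0.2512]
tool_rot: [-180.0, 0.1, 49.1]
wrist_force: [0.4, -0.6, -0.0]
gripper_width: 0.6
```

```bash
python3 go.py .619 .207 .148 49.4;python3 snap.py side 205 95 150 120 s6;python3 snap.py top 310 165 110 120 t6;python3 snap.py side 230 245 140 120 s6b
```

```text
inc cm [ 0.17  0.   10.32] wz -0.27
t 6.85 p [0.6179 0.2057 0.2512] rot [-1.7997e+02  7.0000e-02  4.9130e+01] F [ 0.4 -0.6 -0. ] g 0.6 q [ 13.  18.   4.  76.  -0. 144.]
```

View pics/s6.png

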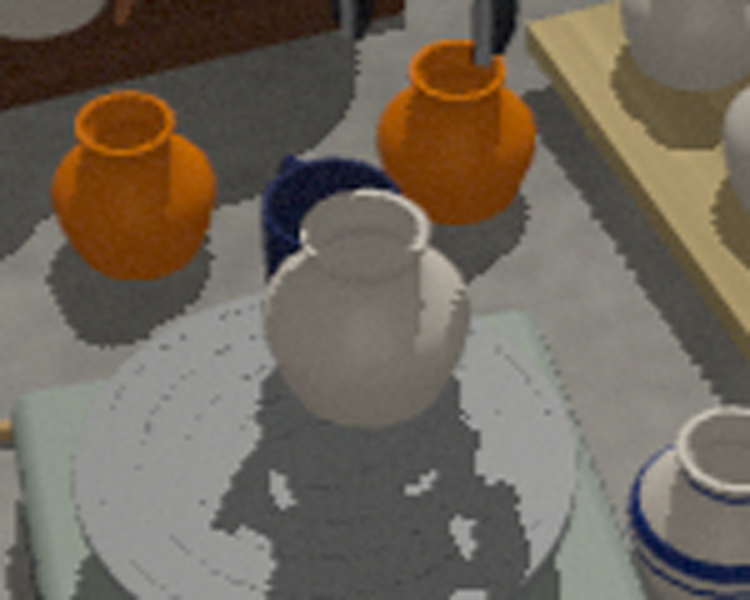

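View pics/t6.png

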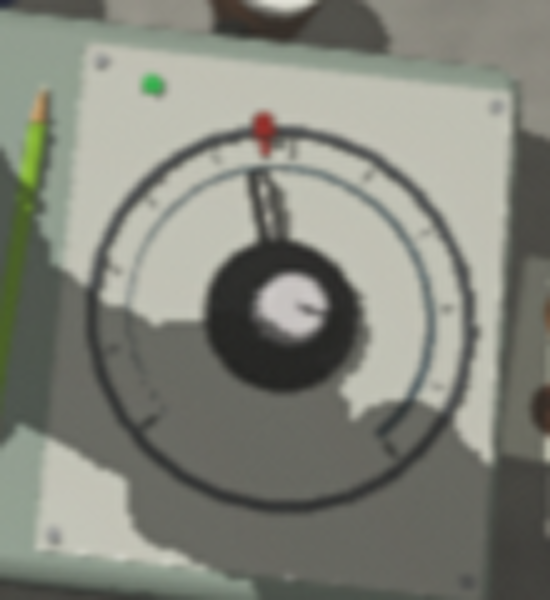

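View pics/s6b.png

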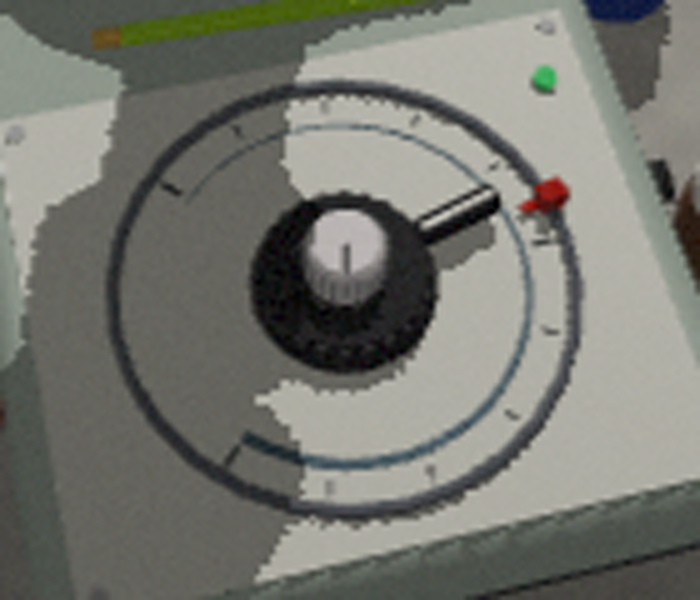

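Run:
```python
from h import *
C=np.array([.4966,-.1455])
for f,o,L in((load("t6"),(310,165),(("tip",(258,170),.087),("root",(270,238),.087),("nose",(265,156),.0815),("clip",(263,127),.082))),
 (load("s6b"),(230,245),(("tip",(496,194),.087),("root",(420,232),.087),("nose",(520,207),.0815),("clip",(551,192),.082)))):
  for nm,p,z in L:
    w=ray(f,un([p],o),z)[0]; v=w-C;print(nm,w.round(4),np.hypot(*v).round(4),np.degrees(np.arctan2(v[1],v[0])).round(1))
```

```text
tip [ 0.5635 -0.1351] 0.0677 8.8
root [ 0.5314 -0.1388] 0.0355 11.0
nose [ 0.5712 -0.1399] 0.0748 4.3
clip [ 0.585  -0.1397] 0.0886 3.7
tip [ 0.5639 -0.1365] 0.0679 7.6
root [ 0.5301 -0.1407] 0.0338 8.1
nose [ 0.5718 -0.1424] 0.0753 2.3
clip [ 0.5857 -0.1411] 0.0892 2.8
```

>>> jog_arm:
  increments: "0.6 0.2 0 4 0 0 -0.3;0.6 0.2 0 8 0 0 -0.3;0.6 0.2 0 10.3 0 0 -0.3;0.6 0.2 0 10.3 0 0 -0.3;0.6 0.2 0 10.3 0 0 -0.3"

```text
t: 7.5
ee_pos: [0.6198, 0.2082, 0.1492]
tool_rot: [-180.0, 0.0, 49.5]
wrist_force: [0.2, 0.5, 1.0]
gripper_width: 0.601
```

```bash
python3 go.py .5659 .1453 .148 49.4;python3 snap.py side 205 95 150 120 s7;python3 snap.py top 190 130 140 120 t7
```

```text
inc cm [-8.28 -0.01  0.12] wz 0.09
t 7.5 p [0.6198 0.2082 0.1492] rot [-1.7999e+02  1.0000e-02  4.9490e+01] F [0.2 0.5 1. ] g 0.6 q [ 13.  22.  -4.  65.   0. 143.]
```

View pics/s7.png

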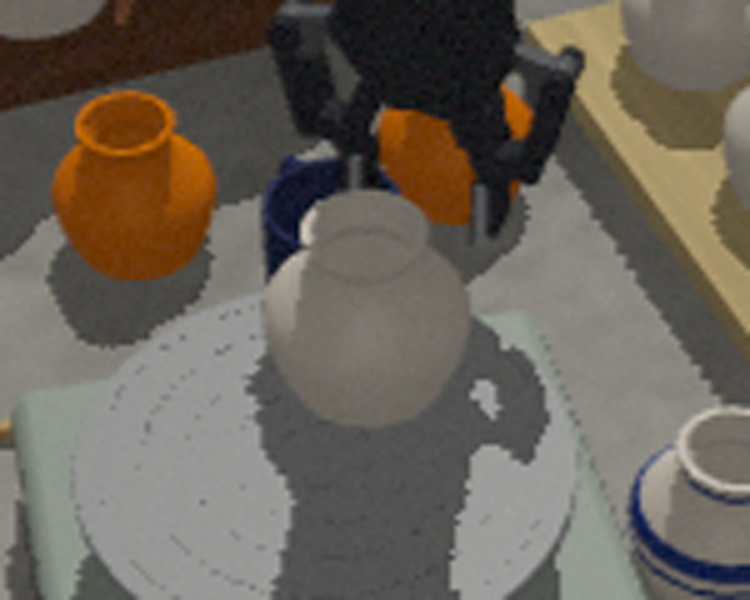

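View pics/t7.png

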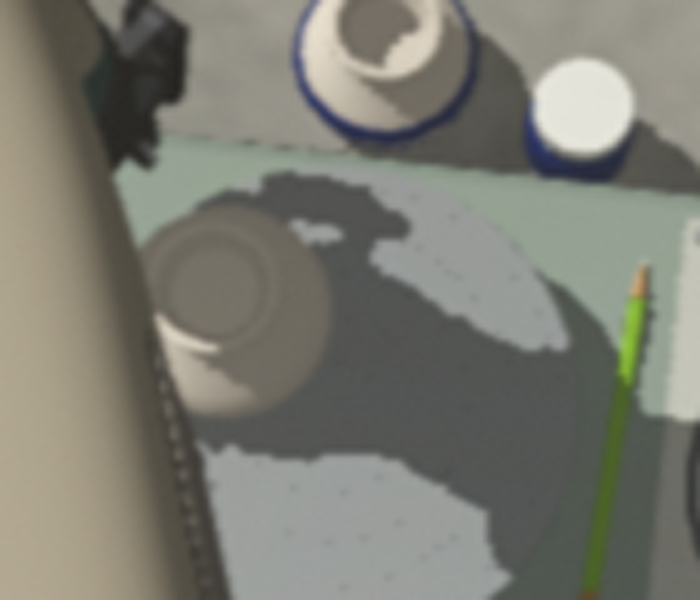

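>>> jog_arm:
  increments: "0.6 -1 0 0.1 0 0 0;0.6 -2 0 0.1 0 0 0;0.6 -2.5 0 0.1 0 0 0;0.6 -3 0 0.1 0 0 0;0.6 -3.5 0 0.1 0 0 0;0.6 -4 0 0.1 0 0 0;0.6 -4.5 0 0.1 0 0 0;0.6 -5 0 0.1 0 0 0"

```text
t: 8.4
ee_pos: [0.5877, 0.1706, 0.1484]
tool_rot: [180.0, -0.1, 49.5]
wrist_force: [2.8, 2.9, 2.1]
gripper_width: 0.604
```

```bash
python3 go.py .5659 .1453 .148 49.4;python3 snap.py side 205 95 150 120 s8
```

```text
inc cm [-3.34 -0.02  0.04] wz 0.13
t 8.4 p [0.5877 0.1706 0.1484] rot [ 1.7995e+02 -1.0000e-01  4.9530e+01] F [2.8 2.9 2.1] g 0.6 q [ 10.  18. -10.  63.   0. 141.]
```

View pics/s8.png

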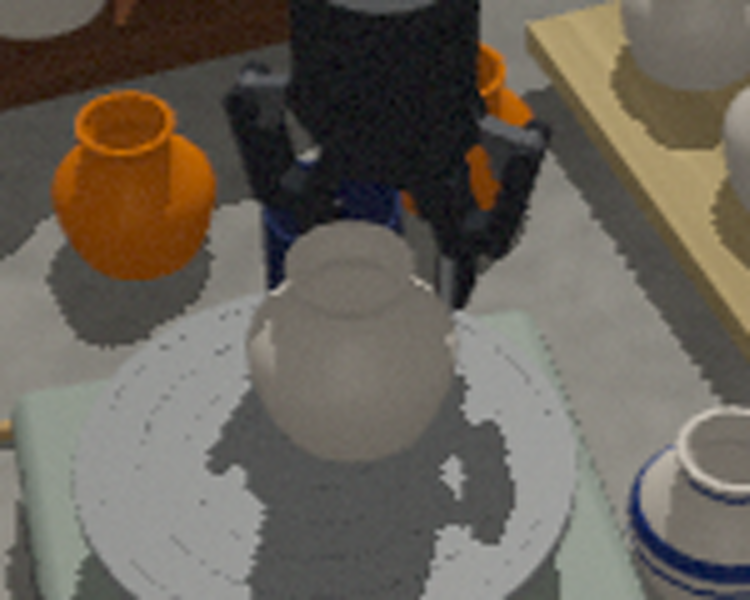

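```bash
cat >> h.py <<'E'
def vfit(views,q0=(.55,.13)):
    def res(q):
        o=[]
        for f,pp in views:
            m=vase_sil(f,q[0],q[1],.128)
            c=max(cv2.findContours(m,cv2.RETR_EXTERNAL,cv2.CHAIN_APPROX_NONE)[0],key=len)
            o+=[cv2.pointPolygonTest(c,tuple(map(float,(p+.5)*4-.5)),True)/4 for p in pp]
        return np.array(o)
    r=least_squares(res,q0,diff_step=2e-3);return r.x,np.round(r.fun,1)
E
python3 - <<'E'
from h import *
print(vfit([(load("s8"),un([(246,345),(455,345),(350,462),(275,420),(420,430),(285,260),(415,260),(350,222)],(205,95)))]))
print(vfit([(load("s6"),un([(265,320),(468,320),(365,427),(300,390),(430,395),(302,230),(429,230),(365,190)],(205,95)))]))
E
```

```text
(array([0.55651939, 0.13371718]), array([ 0.2,  0.5,  0.4,  0.5,  0.9, -0. , -0. ,  0.1]))
(array([0.57125173, 0.15364321]), array([ 0.2,  0.4, -0.6,  0.8,  0.9,  0.1,  0.2,  1. ]))
```

>>> jog_arm:
  increments: "0.6 -0.5 0 0 0 0 0;0.6 -1 0 0 0 0 0;0.6 -1.5 0 0 0 0 0;0.6 -2 0 0 0 0 0;0.6 -2.5 0 0 0 0 0;0.6 -2.9 0 0 0 0 0;0.6 -3.2 0 0 0 0 0;0.6 -3.2 0 0 0 0 0"

```text
t: 9.25
ee_pos: [0.566, 0.1457, 0.1478]
tool_rot: [180.0, 0.0, 49.5]
wrist_force: [2.6, 2.5, 2.6]
gripper_width: 0.601
```

```bash
python3 go.py .5659 .1453 .148 49.4;python3 snap.py side 205 95 150 120 s9
```

```text
inc cm [-0.04  0.02 -0.02] wz 0.1
t 9.25 p [0.566  0.1457 0.1478] rot [1.7999e+02 4.0000e-02 4.9500e+01] F [2.6 2.5 2.6] g 0.6 q [  8.  15. -13.  62.  -0. 139.]
```

View pics/s9.png

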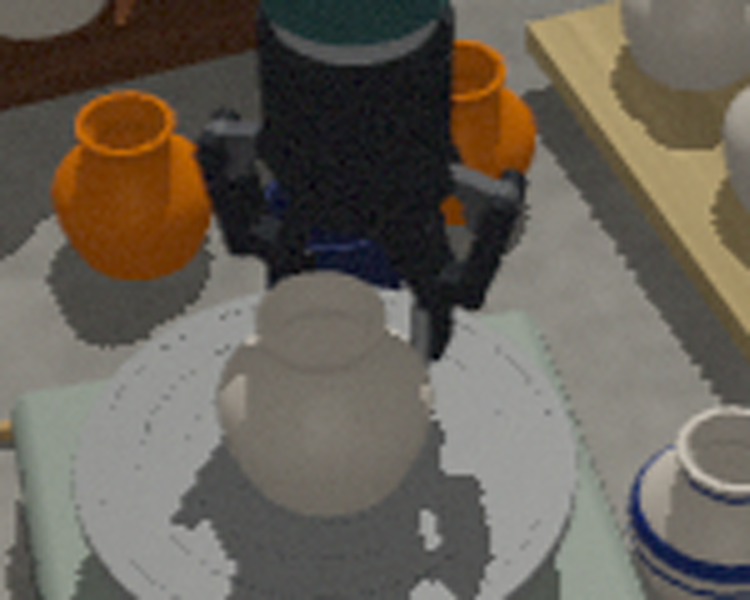

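>>> jog_arm:
  increments: "0.6 1 0 0 0 0 0;0.6 3 0 0 0 0 0;0.6 5 0 0 0 0 0;0.6 6 0 -4 0 0 0;0 6 0 -9 0 0 0;0 6 0 -12 0 0 0;0 6 0 -12 0 0 0;0 6 0 -12 0 0 0"

```text
t: 10.1
ee_pos: [0.605, 0.1918, 0.2673]
tool_rot: [-180.0, 0.1, 49.5]
wrist_force: [-0.0, -0.9, -0.6]
gripper_width: -0.003
```

```bash
python3 go.py .5525 -.105 .25 3.3;python3 snap.py side 205 120 150 120 s10;python3 snap.py top 195 150 120 120 t10
```

```text
inc cm [-25.98  15.27   1.73] wz 46.22
t 10.1 p [0.605  0.1918 0.2673] rot [-1.7999e+02  1.0000e-01  4.9520e+01] F [-0.  -0.9 -0.6] g -0.0 q [ 12.  16.   3.  77.  -0. 142.]
```

View pics/s10.png

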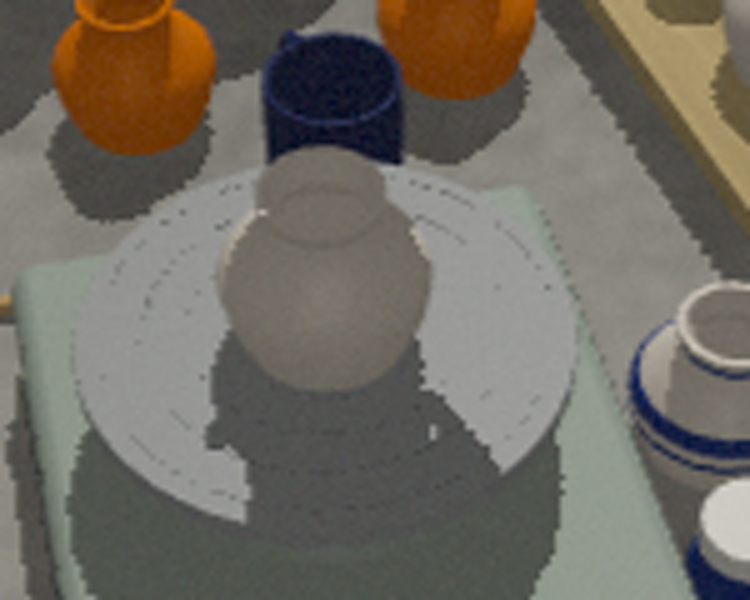

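View pics/t10.png

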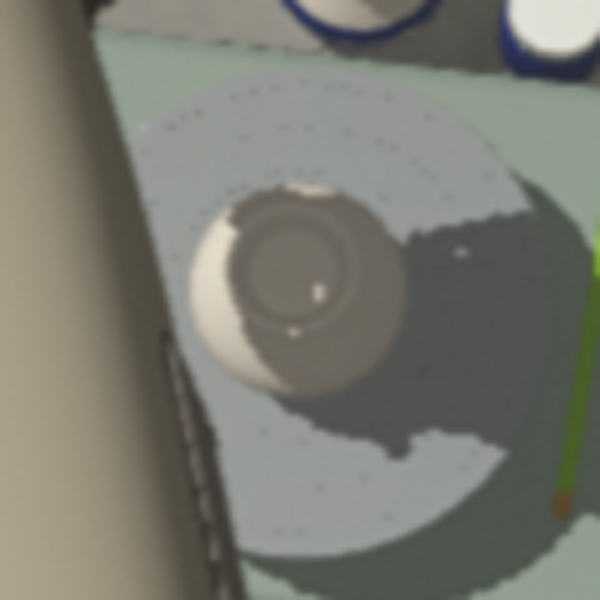

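Run:
```python
from h import *
S=(load("s10"),un([(219,280),(431,280),(325,392),(235,335),(405,345),(258,185),(385,185),(322,147)],(205,120)))
T=(load("t10"),un([(189,288),(408,290),(298,395),(298,182),(220,215),(375,213),(220,365),(375,365)],(195,150)))
for v in([S],[T],[S,T]): print(vfit(v,(.535,.11)))
print(ray(T[0],un([(297,265)],(195,150)),.21))
```

```text
(array([0.53516226, 0.11042883]), array([ 0.6,  0.1, -0.4, -0. ,  0.5,  0.7,  0.3,  0.4]))Traceback (most recent call last):
  File "<stdin>", line 4, in <module>
  File "h.py", line 31, in vfit
    r=least_squares(res,q0,diff_step=2e-3);return r.x,np.round(r.fun,1)
    return func(*args, **kwargs)
    result = trf(vector_fun.fun, vector_fun.jac, x0, f0, J0, lb, ub, ftol, xtol,
                 gtol, max_nfev, x_scale, loss_function, tr_solver,
                 tr_options.copy(), verbose, callback=callback_wrapped)
    return trf_no_bounds(
        fun, jac, x0, f0, J0, ftol, xtol, gtol, max_nfev, x_scale,
        loss_function, tr_solver, tr_options, verbose, callback=callback)
    f_new = fun(x_new)
    self._update_fun()
    ~~~~~~~~~~~~~~~~^^
    self.f = self.fun_wrapped(xp_copy(self.x))
             ~~~~~~~~~~~~~~~~^^^^^^^^^^^^^^^^^
    return np.atleast_1d(self.fun(x))
                         ~~~~~~~~^^^
    return self.f(x, *self.args, **self.kwargs)
           ~~~~~~^^^^^^^^^^^^^^^^^^^^^^^^^^^^^^
  File "h.py", line 28, in res
    c=max(cv2.findContours(m,cv2.RETR_EXTERNAL,cv2.CHAIN_APPROX_NONE)[0],key=len)
ValueError: max() iterable argument is empty
```

```bash
sed -i 's|r=least_squares(res,q0,diff_step=2e-3);return r.x,np.round(r.fun,1)|from scipy.optimize import minimize; r=minimize(lambda q:(res(q)**2).sum(),q0,method="Nelder-Mead",options=dict(initial_simplex=np.array(q0)+np.array([[0,0],[.005,0],[0,.005]]),xatol=1e-4));return r.x,np.round(res(r.x),1)|' h.py
python3 - <<'E'
from h import *
S=(load("s10"),un([(219,280),(431,280),(325,392),(235,335),(405,345),(258,185),(385,185),(322,147)],(205,120)))
T=(load("t10"),un([(189,288),(408,290),(298,395),(298,182),(220,215),(375,213),(220,365),(375,365)],(195,150)))
for v in([S],[T],[S,T]): print(vfit(v,(.535,.11)))
print(ray(T[0],un([(297,265)],(195,150)),.21))
E
```

```text
(array([0.53451904, 0.10947632]), array([ 0.7,  0.1, -0.1,  0.2,  0.6,  0.6,  0. ,  0.1]))
(array([0.53486546, 0.10837532]), array([-0.2, -0.1,  0.3, -0.1, -0. ,  0.1, -0.2,  0. ]))
(array([0.53475565, 0.10860196]), array([ 0.5,  0.3,  0.1,  0.2,  0.9,  0.3,  0.3, -0.1, -0.1, -0.1,  0.3,
       -0.1, -0. ,  0.1, -0.2,  0. ]))
[[0.53612091 0.10666843]]
```

>>> jog_arm:
  increments: "0 -25.7 15.6 0 0 0 46;0 -25.7 15.6 0 0 0 46;0 -25.7 15.6 0 0 0 46;0 -25.7 15.6 0 0 0 46;0 -25.7 15.6 0 0 0 46;0 -25.7 15.6 0 0 0 46;0 -25.7 15.6 0 0 0 46;0 -25.7 15.6 0 0 0 46"

```text
t: 11.0
ee_pos: [0.5556, -0.1057, 0.2656]
tool_rot: [-179.9, 0.2, 3.4]
wrist_force: [-0.4, 0.7, -0.4]
gripper_width: -0.0
```

>>> jog_arm:
  increments: "0 0 0 0 0 0 0;0 0 0 0 0 0 0"

```text
t: 11.2
ee_pos: [0.557, -0.1034, 0.2671]
tool_rot: [-180.0, 0.1, 3.7]
wrist_force: [0.5, 0.7, -0.4]
gripper_width: 0.003
```

```bash
python3 go.py .5521 -.1092 .12 3.3
```

```text
inc cm [-0.52  0.55 14.71] wz 0.35
t 11.2 p [ 0.557  -0.1034  0.2671] rot [-1.7996e+02  8.0000e-02  3.6500e+00] F [ 0.5  0.7 -0.4] g 0.0 q [-17.   9.  -6.  75.   0. 159.]
```

>>> jog_arm:
  increments: "0 -0.5 0.5 4 0 0 0.3;0 -0.5 0.5 8 0 0 0.3;0 -0.5 0.5 12 0 0 0.3;0 -0.5 0.5 14.7 0 0 0.3;0 -0.5 0.5 14.7 0 0 0.3;0 -0.5 0.5 14.7 0 0 0.3"

```text
t: 11.8
ee_pos: [0.5526, -0.1091, 0.1209]
tool_rot: [-180.0, 0.0, 3.3]
wrist_force: [1.0, 0.1, -0.0]
gripper_width: -0.003
```

```bash
python3 go.py .5521 -.1092 .077 3.3
```

```text
inc cm [-0.05  0.01  4.39] wz 0.03
t 11.8 p [ 0.5526 -0.1091  0.1209] rot [-1.7998e+02  5.0000e-02  3.3300e+00] F [ 1.   0.1 -0. ] g -0.0 q [-18.  14. -17.  58.   0. 159.]
```

>>> jog_arm:
  increments: "0 0 0 2.5 0 0 0;0 0 0 4.4 0 0 0;0 0 0 4.4 0 0 0;0 0 0.4 4.4 0 0 0;0 0 0.8 4.4 0 0 0;0 0 1.2 4.4 0 0 0;0 0 1.45 4.4 0 0 0;0 0 1.45 4.4 0 0 0"

```text
t: 12.6
ee_pos: [0.5543, -0.1253, 0.0778]
tool_rot: [180.0, -0.1, 3.2]
wrist_force: [0.5, 1.0, 0.9]
gripper_width: 0.0
```

```bash
python3 go.py .5529 -.1237 .077 3.3;python3 snap.py side 230 245 140 120 s11
```

```text
inc cm [-0.13 -0.17  0.08] wz -0.11
t 12.6 p [ 0.5543 -0.1253  0.0778] rot [ 1.7997e+02 -1.2000e-01  3.1900e+00] F [0.5 1.  0.9] g 0.0 q [-19.  17. -20.  53.   0. 158.]
```

View pics/s11.png

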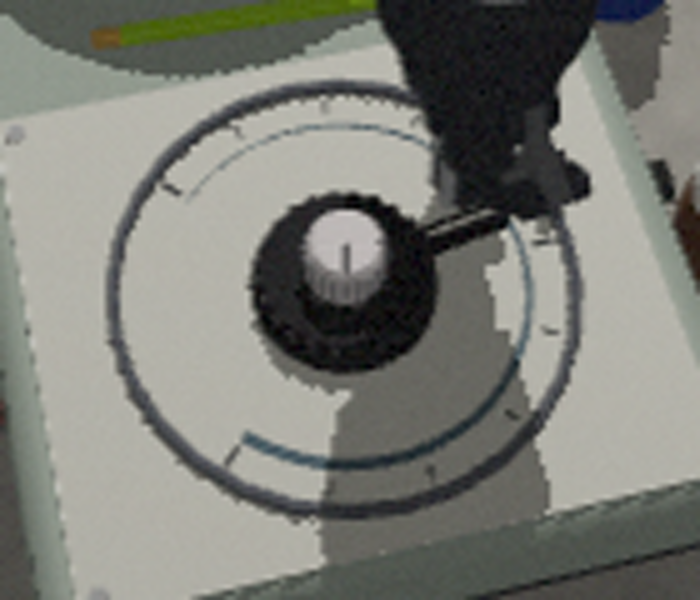

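>>> jog_arm:
  increments: "0 0 -0.6 0 0 0 0;0 0 -0.8 -3 0 0 0;0 0 -0.8 -8 0 0 0;0 0 -0.8 -13 0 0 0;0 0 -0.8 -17 0 0 0;0 -3 -6 -17 0 0 0;0 -4 -11 -17 0 0 0;0 -5 -16 -17 0 0 0"

```text
t: 13.45
ee_pos: [0.496, 0.0221, 0.2469]
tool_rot: [180.0, 0.0, 3.1]
wrist_force: [-0.0, 1.0, 0.3]
gripper_width: 0.0
```

>>> jog_arm:
  increments: "0 0 -5 0 0 0 0;0 0 -10 0 0 0 0;0 0 -15 0 0 0 0;0 0 -15 0 0 0 0;0 0 -15 0 0 0 0"

```text
t: 13.95
ee_pos: [0.4935, 0.1302, 0.2465]
tool_rot: [-178.2, 0.1, 6.5]
wrist_force: [-0.1, -0.5, 0.4]
gripper_width: 0.002
```

```bash
python3 go.py;python3 snap.py side 230 245 140 120 s12;python3 snap.py top 310 165 110 120 t12;python3 snap.py side 205 120 150 120 s13
```

```text
t 13.95 p [0.4935 0.1302 0.2465] rot [-1.7824e+02  1.0000e-01  6.5400e+00] F [-0.1 -0.5  0.4] g 0.0 q [  7.   4. -14.  72.   2. 180.]
```

View pics/s12.png

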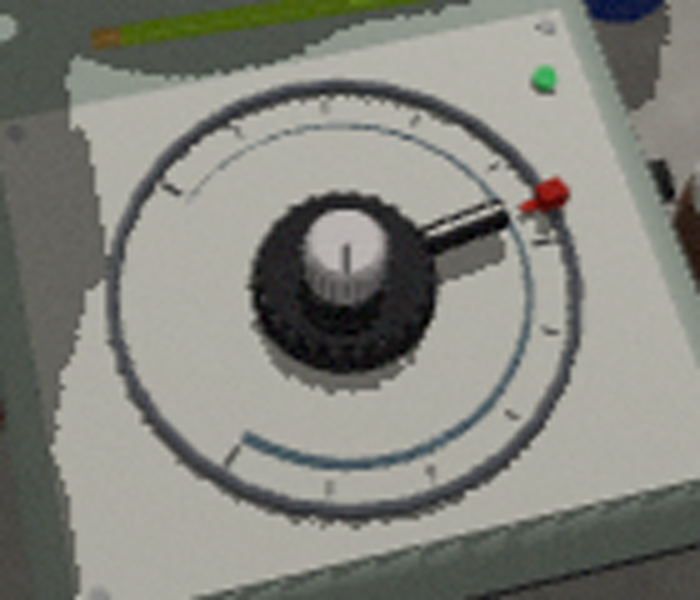

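View pics/t12.png

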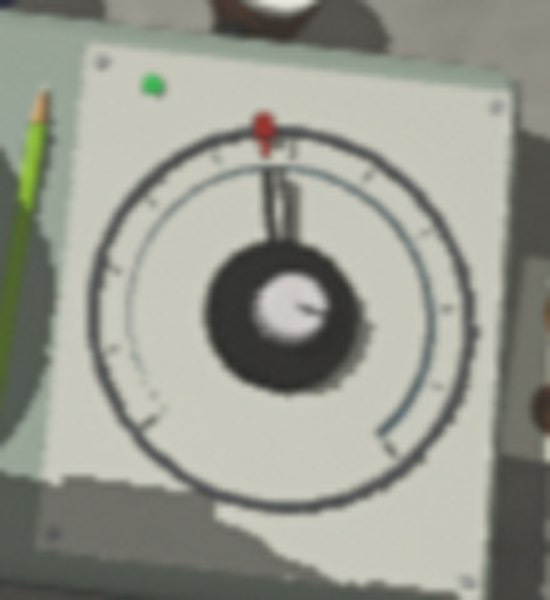

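View pics/s13.png

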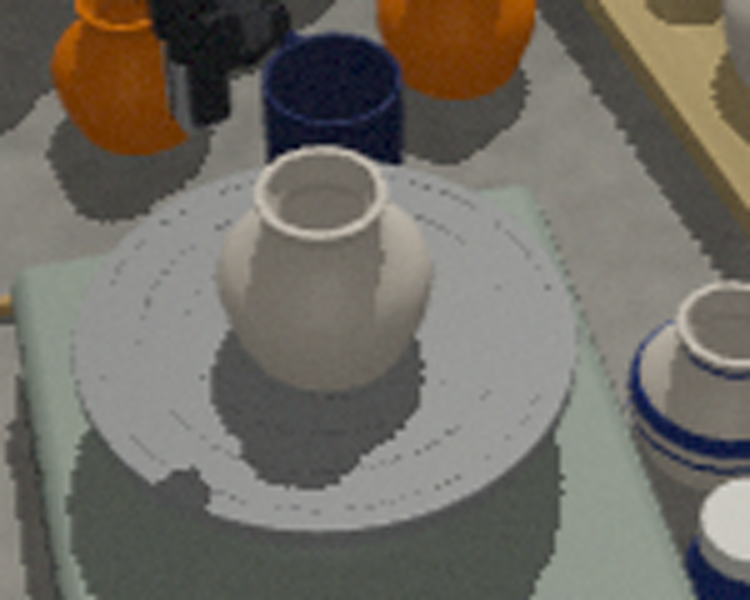

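Run:
```python
from h import *
T=load("t12")["img"];S=load("s12")["img"]
cv2.imwrite("pics/zt12.png",cv2.resize(T[183:219,350:386],None,fx=16,fy=16,interpolation=cv2.INTER_NEAREST))
cv2.imwrite("pics/zs12.png",cv2.resize(S[277:300,308:348],None,fx=16,fy=16,interpolation=cv2.INTER_NEAREST))
from cell import bot
print(bot.read_state()["qpos"])
```

```text
[  6.37501294   3.64437293 -14.25611014  72.18434134   1.75775119
 179.94835537]
```

View pics/zt12.png

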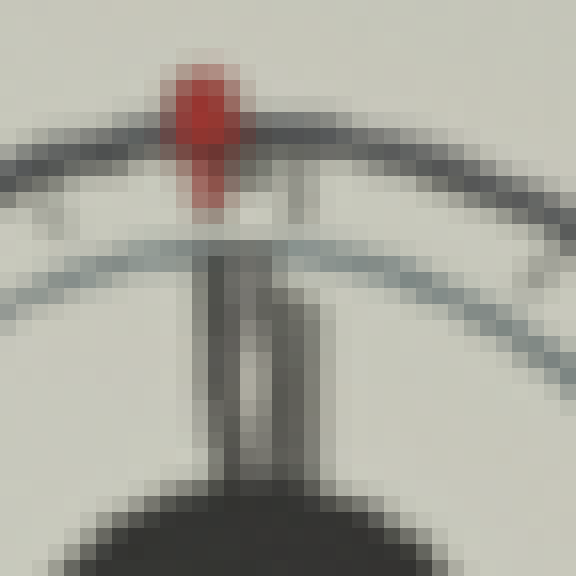

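View pics/zs12.png

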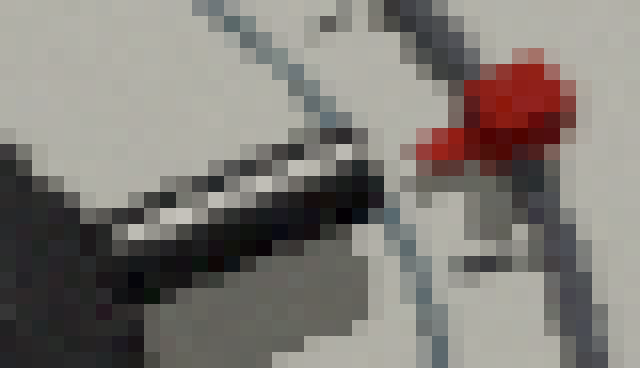

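Run:
```python
from h import *
C=np.array([.4966,-.1455])
for f,o,L in((load("t12"),(350,183),(("tip",(238,250),.087),("root",(256,460),.087),("nose",(208,212),.0815),("clip",(205,115),.082))),
 (load("s12"),(308,277),(("tip",(352,150),.087),("root",(135,232),.087),("nose",(415,152),.0815),("clip",(520,95),.082)))):
  for nm,p,z in L:
    w=ray(f,un([p],o,16),z)[0]; v=w-C;print(nm,w.round(4),np.hypot(*v).round(4),np.degrees(np.arctan2(v[1],v[0])).round(1))
```

```text
tip [ 0.5644 -0.1427] 0.0679 2.4
root [ 0.5335 -0.1434] 0.0369 3.3
nose [ 0.5713 -0.1398] 0.0749 4.4
clip [ 0.5857 -0.1401] 0.0892 3.5
tip [ 0.5629 -0.1419] 0.0664 3.1
root [ 0.5342 -0.1424] 0.0378 4.7
nose [ 0.5715 -0.1424] 0.075 2.4
clip [ 0.5866 -0.1403] 0.0901 3.3
```

>>> jog_arm:
  increments: "0 -2 0 -2 0 0 -8;0 -4 0 -3 0 0 -10;0 -5 0 -3 0 0 -10;0 -5 0 -3 0 0 -10;0 -5 0 -3 0 0 -10;0 -5 0 -3 0 0 -10"

```text
t: 14.7
ee_pos: [0.4444, 0.1234, 0.2761]
tool_rot: [-178.2, -0.2, 16.5]
wrist_force: [0.2, 0.1, 0.4]
gripper_width: 0.0
```

```bash
python3 go.py; python3 snap.py side 205 120 150 120 s14
python3 - <<'E'
from h import *
from cell import bot
S=(load("s14"),un([(219,280),(431,280),(325,392),(235,335),(405,345),(258,185),(385,185),(322,147)],(205,120)))
print(vfit([S],(.535,.11)))
f=bot.grab_frame("top");cv2.imwrite("pics/top14.png",f["img"])
E
```

```text
t 14.7 p [0.4444 0.1234 0.2761] rot [-178.22   -0.22   16.49] F [0.2 0.1 0.4] g 0.0 q [  6.  -2. -17.  76.   2. 170.]
(array([0.53451904, 0.10947632]), array([ 0.7,  0.1, -0.1,  0.2,  0.6,  0.6,  0. ,  0.1]))
```

View pics/s14.png

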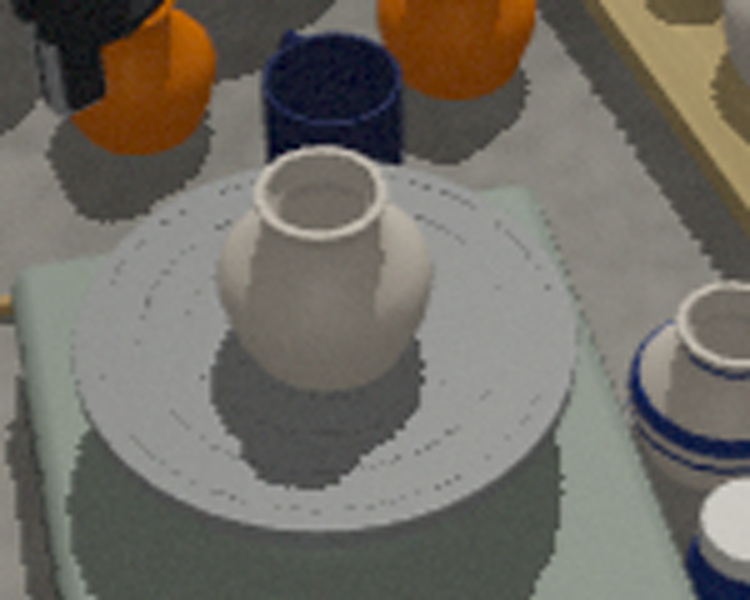

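View pics/top14.png

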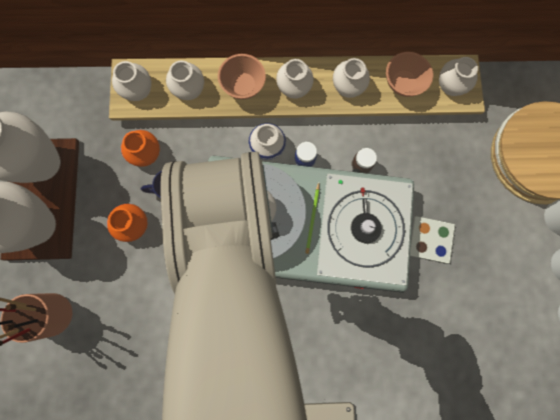

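The crop shows the vase upright in the middle of the grooves. The top view shows the lever under the red marker at about (363,195), with the other things in place.

```bash
python3 -c "
from cell import bot
print(bot.finish_job())"
```

```text
the job is handed in; nothing more can be done
None
```

I centred the vase and turned the coarse ring to the red marker, then handed the job in at about 14.8 s of the 64 s allowed. `finish_job` gives no verdict, so what follows rests on my own image measurements.

- **Vase:** I slid it across the wheel head with the two half-open fingers behind its belly. The last two-camera fit put its axis about 1 mm from the wheel centre, and it stands upright. After the final lever move, only the side camera could see it, and it showed no change.
- **Lever:** I pushed the coarse ring clockwise with the shut fingers in two strokes. The lever ended at about 2.8° and the marker at about 3.3°, against a tolerance of 4.5°. The two cameras disagree by up to 2° on single points such as the marker's nose.
- **Fine knob and marker:** both look unchanged in the pictures.
- **Other things on the table:** those I could see had not moved. At the end the arm hid most of the mug and the brush from the top camera. The mug looked unmoved from the side, but the brush was barely in view there, so it is unchecked at the end.
- **Robot:** it stands clear of everything, with the wrist force near zero. One retreat move ran joint 6 up to its limit (179.95° of 180°). The arm stopped short there, and I then backed it off to 170°.

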